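# Change the dropper at the back of the reagent caddy

## Robot

A 6-joint arm with a two-finger parallel gripper is mounted at the origin on a cart in front of the work surface, level with it; the furniture and walls round the work are solid. World frame = base frame: x ahead of the robot, y to its left, z up, the work surface at z = 0. Lengths are in mm, angles in rad, forces in N, time in s.
With the tool pointing down it reaches from about 350 to 975 mm from the base axis. Payload 7.1 kg.
Tool frame: the origin (TCP) lies at the very end of the fingers, on their centre line; the grasp point (between the pads) lies 19 mm behind it (ctrl.grasp_offset is the distance from the TCP to the grasp point, in mm); z points along the fingers, y is the line along which they close (so a half turn about z gives the same grasp; the last joint's range is limited). The gripper opens to 88 mm and grips with 3 to 60 N. Pads are 20 mm wide; open, the fingers measure 115 mm over their backs; the gripper's body (75 mm by 178 mm) begins 61 mm behind the grasp point.
Start: joints at [-1.275, 0.423, 1.63, -0, 1.089, -0.019], TCP at [193.534, -594.263, 183.575] pointing down, gripper open.
Joint ranges: [-3, 3], [-0.9, 2.11], [0.09, 2.58], [-1.31, 4.45], [0.11, 2.69], [-2.54, 2.54]. Speed limits (rad/s): [2.39, 2.39, 3.01, 3.14, 3.14, 3.14].

## Interface

Orientations are given as a rotation vector (axis times angle).
In Python, from workcell import ctrl, viewer, ticket, models gives the robot as it stands.
- The arm moves only by the tool play_rows, never from a script. Its arguments are lists of equal length, an entry for each row: "dp": the shift along the world's x, y, z in mm, a list of three; "yaw": the turn about the world's z in degrees. In form: {"dp": [[tx, ty, tz], ...], "yaw": [yaw, ...]}. A call has 1 to 8 rows; each row shifts and turns the commanded pose from where the row before left it; what a row does not reach is not made up. A row lasts 1/12 s, in which the tool goes at most 41.7 mm and 7.16 degrees, less where a joint would pass 70% of its speed; a pose out of reach is approached as far as the arm can. A call is refused whole if a number of a shift passes 41.7 or a number of a turn 7.16, either way. A call with a gripper value outside its range is refused whole. "gripper" is the closure, from 0 (fully open) to 1 (shut), set as the call begins (left out, the last holds). The fingers move at their own pace and stop on an object; the grip force is fixed at half the most. Time passes only in rows, so rows that do not move let the fingers close. It gives the time, the measured TCP pose, the force, the opening and the grip force at its end, in the units of the state.
- ctrl.get_obs(): the state, without advancing time (a new reading comes with each control period).
- viewer.get_image(name): name is "scene" or "side" or "wrist"; returns a dict with "pixels" (480x640x3 uint8, red, green, blue), "range_z" (480x640 float32, mm along the optical axis (not along the pixel's ray), 0 where there is no reading), "fx", "fy", "cx", "cy" (pixels), "T" (4x4, takes a point from camera to world coordinates); the wrist camera has in their place "hand_eye" (4x4, takes a point from camera to tool coordinates, whose origin is the TCP and whose axes are the flange's). Camera axes: x right, y up, looking along -z (the intrinsics and any distortion apply to the point x, -y, -z); pixel columns grow to the right and rows downward; lengths in mm; the calibration is good to about 2 mm. A picture is of the moment at which its call begins: read the wrist's pose just before it.
- ticket.close_job(): hands the job in; it is judged then, once.
Trained networks look in a picture, given as the dict that the camera call returned (one of the last four; its "shot" number tells which), for a name from the list of things; names that differ only in an ending like _2 or _b are one class to them, and where a whole thing is asked for, a point or a joint stands for the part that bears it (a point fixed in the world has none). Each returns a list of dicts, best first, with "conf" (0 to 1); they miss things now and then, are a little off and sometimes report something else, mostly with a low value. They report only what shows in the picture. A call takes as long as a camera call. They do not tell look-alikes from the thing itself.
- models.look_for(picture, name): "bbox" ([centre column, centre row, width, height] in pixels, round what is visible of it).
- models.landmark_of(picture, name): "location" ([column, row] in pixels: a listed point, or the origin of a listed thing).
The state is a dict: "t": time; "qpos": joint angles; "qvel": joint speeds; "joint_torque": joint torques, N m; "ee_pos": TCP position; "orientation": TCP orientation; "ft_force": force on the tool from outside, world axes, zero at the start; "moment": the same for the moment, N m; "width": finger opening in mm; "grasp_force": force on a finger pad.
Only numpy, scipy, OpenCV 4.12 (cv2) and the standard library are available. Lean on these libraries where they do the work, as an engineer would, in place of code of your own. Each camera call takes 0.05 s, during which the arm holds its last target. There are 200 camera calls.

## Task

The next test series needs the green-labelled dropper in the blue reagent caddy instead of the red-capped one, which stands at the back behind the amber and the white reagent bottle. First set both reagent bottles into the white spill tray, then move the red-capped dropper to the empty cup of the dark dropper stand and the green-labelled one from the stand into the caddy's back cup, and finally put each reagent bottle back into the very caddy cup it came from. Keep every bottle upright all the time and leave the timer and the petri dish where they are.

Things in the scene. Friction and masses are not known exactly. Their poses are not given: they have to be found in the camera images.
- amber_bottle_mid (a point): Amber-brown glass reagent bottle with black cap, 54 mm in diameter, 108 mm high (the straight body is about 75 mm high), about 0.2 kg. The point is on its axis half-way up, 54 mm above its underside; z along the axis. It starts upright in one of the two large cups of the caddy.
- white_bottle_mid (a point): White plastic reagent bottle with black cap and a blue label on one side, 48 mm in diameter, 92 mm high (straight body about 65 mm high), about 0.13 kg. The point is on its axis half-way up, 46 mm above its underside; z along the axis. It starts upright in the other large cup of the caddy.
- red_dropper_mid (a point): Small white dropper bottle with red label and red nozzle cap, 29 mm in diameter, 71 mm high (straight body up to about 50 mm), about 0.016 kg. The point is on its axis half-way up, 35.5 mm above its underside; z along the axis. It starts upright in the caddy's back cup, 16 to 19 mm from the reagent bottles: fingers fit round it only when both are gone.
- green_dropper_mid (a point): Small white dropper bottle with green label and white nozzle cap, 29 mm in diameter, 71 mm high (straight body up to about 50 mm), about 0.016 kg. The point is on its axis half-way up, 35.5 mm above its underside; z along the axis. It starts upright in one of the two cups of the dropper stand.
- back_cup (a point): Fixed blue reagent caddy with three shallow round cups, rims 11 mm and floors 4 mm above the bench. The point: floor centre of the small back cup (42 mm wide inside); x to the caddy's back, y along it, z up. The two large cups (68 mm wide inside) are centred at x = -16, y = +55 and -55 mm. A back stop 56 mm long (y), 56 mm high stands at x = +25 mm.
- tray_floor (a point): Shallow white spill tray, fixed, 130 x 220 mm outside, walls 3 mm thick, rim about 16 mm above the bench. The point is at the centre of its flat floor, 3 mm above the bench; x along the short side, y along the long side, z up. Holds both reagent bottles side by side along y.
- free_cup (a point): Dark grey dropper stand, fixed, 56 x 136 mm plate with two shallow round cups (42 mm wide inside, rims 11 mm above the bench), 80 mm apart. The point is at the centre of the floor of the empty cup, 4 mm above the bench; z up; the other cup, with the green-labelled dropper, is 80 mm away along +y.
- timer: White bench timer with three keys, 62 x 62 x 15 mm, loose; a bystander. Origin at the centre of its underside.
- petri_dish: Closed petri dish, 62 mm in diameter, 13 mm high, loose; a bystander. Origin at the centre of its underside.
Not all that is in view belongs to the job. What is shaped like the part that bears white_bottle_mid but purple or turquoise is not meant.

How it is judged:
By the outcome, as a careful person would: the job done as asked, in the order asked, and still so for the second after the job is handed in, with the robot touching nothing.
It also fails if it takes over 144 s, if anything falls off the work surface, if the arm or the gripper's body presses on something with over 40 N, if the wrist force passes 120 N, or if a joint passes its speed limit or range.

## Working session

There is one attempt and no reset: what is moved stays moved. The work goes in short steps, Python scripts to look and compute and a tool call to move; the robot and the scene stay as the last step left them, time stands still between calls to the robot, and variables do not carry over. Pictures are saved under pics/ and viewed, at most 14 in all, crops included, and the job is handed in when it is done.

Besides the shell and the picture viewer there is one more tool, called after "Emit:" in YAML: its name, and indented under it one key for each argument. play_rows: Moves the arm, as the interface text tells. Its arguments: {"type":"object","properties":{"dp":{"type":"array"},"yaw":{"type":"array"},"gripper":{"type":"number"}},"required":["dp","yaw"]}

```bash
mkdir -p pics
cat > h.py <<'E'
import numpy as np, cv2
from workcell import ctrl, viewer, ticket, models
from scipy.spatial.transform import Rotation as R
def camT(p,o):
    if "T" in p: return np.array(p["T"])
    M=np.eye(4); M[:3,:3]=R.from_rotvec(o["orientation"]).as_matrix(); M[:3,3]=o["ee_pos"]
    return M@np.array(p["hand_eye"])
def shot(n):
    o=ctrl.get_obs(); p=viewer.get_image(n); p["W"]=camT(p,o); return p
def save(p,f): cv2.imwrite("pics/"+f,cv2.cvtColor(p["pixels"],cv2.COLOR_RGB2BGR))
def ray(p,u,v):
    d=np.array([(u-p["cx"])/p["fx"],-(v-p["cy"])/p["fy"],-1.]); return p["W"][:3,:3]@d,p["W"][:3,3]
def atz(p,u,v,z):
    d,c=ray(p,u,v); return c+d*(z-c[2])/d[2]
def cloud(p):
    v,u=np.mgrid[:480,:640]; z=p["range_z"]
    P=np.stack([(u-p["cx"])/p["fx"]*z,-(v-p["cy"])/p["fy"]*z,-z],-1)
    return P@p["W"][:3,:3].T+p["W"][:3,3]
E
python3 - <<'E'
from h import *
print(ctrl.get_obs())
for n in ("scene","side"):
    p=shot(n); save(p,n+"0.png"); print(n,p["W"].round(2).tolist(),p["fx"],[k for k in p])
    for k,z in dict(amber_bottle_mid=58,white_bottle_mid=50,red_dropper_mid=39.5,green_dropper_mid=39.5,back_cup=4,tray_floor=3,free_cup=4,timer=0,petri_dish=0).items():
        for r in models.landmark_of(p,k)[:3]:
            u,v=r["location"]; print(k,round(r["conf"],2),round(u),round(v),atz(p,u,v,z).round(0)[:2])
E
```

```text
{'t': 0.0, 'qpos': array([-1.27501411e+00,  4.23795379e-01,  1.63070438e+00, -3.70770632e-06,
        1.08860485e+00, -1.89906746e-02]), 'qvel': array([ 0.00110392,  0.00165364,  0.00038633,  0.00222538, -0.00091449,
        0.00077044]), 'joint_torque': array([ 2.33044018e-03, -5.44614816e+01, -2.73660636e+01,  6.44987728e-02,
        2.27881316e-02, -1.25088472e-04]), 'ee_pos': array([ 193.34708611, -593.68450651,  182.82448128]), 'orientation': array([-3.10128452e+00, -4.92173389e-01,  3.32587917e-04]), 'ft_force': array([ 0.21916241, -0.08666656, -0.77002813]), 'moment': array([ 0.00099276,  0.036055  , -0.01561211]), 'grasp_force': 0.0, 'width': 87.79930645858914}
scene [[0.46, 0.42, -0.78, -169.12], [-0.89, 0.2, -0.41, -385.12], [-0.01, 0.88, 0.47, 472.32], [0.0, 0.0, 0.0, 1.0]] 439.45473837501976 ['pixels', 'range_z', 'fx', 'fy', 'cx', 'cy', 'T', 'shot', 'W']
amber_bottle_mid 0.91 348 221 [603. -44.]
white_bottle_mid 0.68 274 199 [653. 175.]
white_bottle_mid 0.58 299 219 [581.  66.]
white_bottle_mid 0.58 387 248 [ 546. -152.]
red_dropper_mid 0.53 328 222 [615.  12.]
red_droppe
[... 421 characters left out ...]
.0, 1.0]] 452.084326552575 ['pixels', 'range_z', 'fx', 'fy', 'cx', 'cy', 'T', 'shot', 'W']
amber_bottle_mid 0.6 355 260 [597. -44.]
white_bottle_mid 0.74 340 291 [ 547. -164.]
white_bottle_mid 0.72 342 245 [576.  46.]
white_bottle_mid 0.19 287 294 [ 429. -170.]
green_dropper_mid 0.64 341 324 [ 541. -270.]
green_dropper_mid 0.63 318 221 [519. 214.]
back_cup 0.71 356 265 [610.  17.]
back_cup 0.33 316 219 [518. 299.]
tray_floor 0.85 314 217 [513. 314.]
tray_floor 0.31 284 255 [419.  76.]
free_cup 0.95 306 352 [ 466. -310.]
free_cup 0.61 283 255 [416.  75.]
free_cup 0.44 354 264 [605.  19.]
timer 0.86 286 256 [423.  79.]
petri_dish 0.86 288 294 [ 430. -101.]
petri_dish 0.45 304 350 [ 461. -300.]
```

View pics/scene0.png

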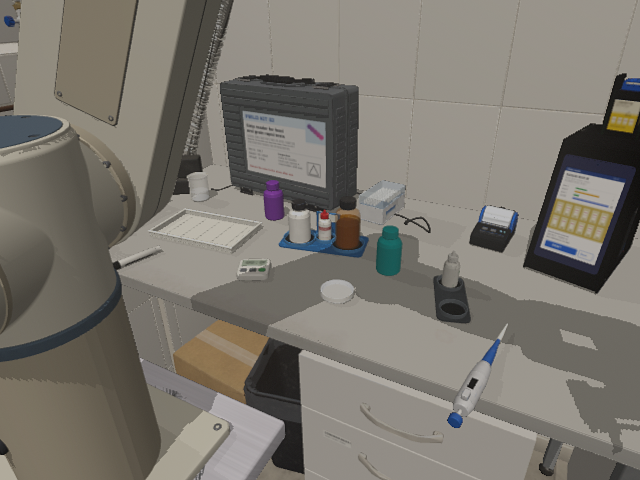

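View pics/side0.png

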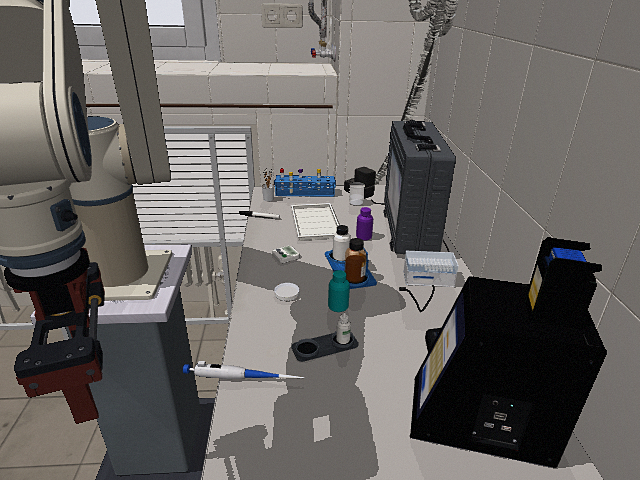

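The pictures show the caddy at scene (323,240) with white (299,222), red dropper (325,227) and amber (348,225). The tray is at (207,230) and the stand at (452,290), with the green dropper in its far cup. The timer is at (254,269) and the dish at (338,291). The turquoise (389,250) and purple (274,200) bottles are decoys. Next I'll get positions from depth.

Run:
```python
from h import *
from scipy.optimize import least_squares
S={n:shot(n) for n in("scene","side")}
C=np.concatenate([cloud(p)[p["range_z"]>0] for p in S.values()])
def fit(c,r,z0,z1):
    c=np.array(c,float)
    for R0 in (r+25,r+12,r+8):
        m=(np.hypot(*(C[:,:2]-c).T)<R0)&(C[:,2]>z0)&(C[:,2]<z1); P=C[m,:2]
        if len(P)<10: return None
        s=least_squares(lambda q:np.hypot(*(P-q).T)-r,c,loss="soft_l1",f_scale=2); c=s.x
    return c.round(1),len(P),round(np.median(abs(s.fun)),1)
print("amber",fit((600,-44),27,20,72)); print("white",fit((578,55),24,20,62))
print("red",fit((612,12),14.5,20,48)); print("green",fit((538,-278),14.5,18,48)); print("turq",fit((546,-155),24,20,62)); print("purp",fit((655,175),24,20,62))
# tray: points of height 10..20 in region
m=(C[:,2]>10)&(C[:,2]<20)&(C[:,0]>380)&(C[:,0]<640)&(C[:,1]>130)&(C[:,1]<460)
print("tray",len(C[m]),cv2.minAreaRect(C[m][:,:2].astype(np.float32)))
m=(C[:,2]>5)&(C[:,2]<14)&(C[:,0]>400)&(C[:,0]<620)&(C[:,1]>-370)&(C[:,1]<-220)
print("stand",cv2.minAreaRect(C[m][:,:2].astype(np.float32)))
# what is tall
for z in (60,100,150,200):
    m=(C[:,2]>z)&(C[:,2]<z+30)&(C[:,0]>350)&(C[:,0]<950)&(C[:,1]>-450)&(C[:,1]<450)
    h,_,_=np.histogram2d(C[m,0],C[m,1],bins=[np.arange(350,951,50),np.arange(-450,451,50)]); print(z); print(h.astype(int))
```

```text
amber (array([598.7, -42.6]), 931, np.float64(0.9))
white (array([575. ,  62.2]), 574, np.float64(0.8))
red (array([602.4,  13.1]), 151, np.float64(0.7))
green (array([ 544.8, -276.1]), 396, np.float64(0.8))
turq (array([ 546.3, -155.1]), 794, np.float64(0.9))
purp (array([656.5, 182.5]), 522, np.float64(1.1))
tray 1080 ((511.7257080078125, 297.018310546875), (261.9698181152344, 272.6351623535156), 1.2307301759719849)
stand ((502.62103271484375, -288.92230224609375), (133.80284118652344, 54.906707763671875), 18.19610595703125)
60
[[  0   0   0   0   0   0   0   0   0   0   0   0   0   0   0   0   0   0]
 [  0   0   0   0   0   0   0   0   0   0   0   0   0   0   0   0   0   0]
 [  0   0   0   0   0   0   0   0   0   0   0   0   0   0   0   0   0   0]
 [  0   0   0 127   0 419  87   0   0   0   0   0   0   0   0   0   0   0]
 [  0   0   0  12   0  88   2 345 205 246 243   0   0   0   0   0   0   0]
 [  0   0   0   0   0   0   0 118  19  16   0   0 223   1   0   0   0  53]
 [589  28   0   0   0   0   0   0   0   0   0   0 138   1   0   0   0 109]
 [  0   0   0   0   0   0   0 137 124  
[... 2351 characters left out ...]
  0   0   0   0   0   0]
 [  0   0   0   0   0   0   0   0   0   0   0   0   0   0   0   0   0   0]
 [  0   0   0   0   0   0   0   0   0   0   0   0   0   0   0   0   0   0]
 [  0   0   0   0   0   0   0   0   0   0   0   0   0   0   0   0   0   0]
 [  6   0   0   0   0   0   0   0   0   0   0   0   0   0   0   0   0   0]
 [616   0   0   0   0   0   0   0   0  62 406 258 236 220 200 113  10   0]
 [  0   0   0   0   0   0   0   0   0 313  37   0   0   0   1  78 142   0]
 [  2   0   0   0   0   0   0   0   0 292   2   0   0   0   0   0   0   0]
 [  0   0   0   0   0   0   0   0   0   0   0   0   0   0   0   0   0   0]
 [249 340 315 414 469 426 395 360 336 311 181  75  71  44   0   0   0   0]]
```

Emit:
play_rows:
  dp:
    - [16,36,10]
    - [16,36,10]
    - [16,36,10]
    - [16,36,10]
    - [16,36,10]
    - [16,36,10]
    - [16,36,10]
    - [16,36,10]
  yaw: [5,5,5,5,5,5,5,5]
  gripper: 0

```text
t: 1.77
ee_pos: [321.8, -304.5, 264.2]
orientation: [2.744, 1.529, 0.0]
ft_force: [1.0, 0.3, 0.8]
width: 87.5
grasp_force: 0.0
```

Emit:
play_rows:
  dp:
    - [16,36,10]
    - [16,36,10]
    - [16,36,10]
    - [16,36,10]
    - [16,36,10]
    - [16,36,10]
    - [16,36,10]
    - [16,36,10]
  yaw: [5,5,5,5,5,5,5,5]

```text
t: 2.43
ee_pos: [449.9, -16.2, 344.5]
orientation: [2.054, 2.376, 0.001]
ft_force: [1.5, -0.1, 0.6]
width: 87.7
grasp_force: 0.0
```

Emit:
play_rows:
  dp:
    - [16,36,0]
    - [16,36,0]
    - [0,0,0]
    - [0,0,0]
  yaw: [2.5,2.5,0,0]

```text
t: 2.77
ee_pos: [481.7, 55.4, 343.3]
orientation: [-1.95, -2.462, 0.001]
ft_force: [0.7, -0.3, -0.1]
width: 87.6
grasp_force: 0.0
```

```bash
cat >> h.py <<'E'
def me():
    o=ctrl.get_obs(); y=R.from_rotvec(o["orientation"]).as_matrix()[:,1]; print("TCP",np.round(o["ee_pos"],1),"yaw y",np.degrees(np.arctan2(y[1],y[0])).round(1),"w",round(o["width"],1),"t",round(o["t"],1),"q",np.round(o["qpos"],2)); return o
E
python3 - <<'E'
from h import *
me(); p=shot("wrist"); save(p,"w1.png"); print(p["W"].round(2).tolist())
E
```

```text
TCP [481.7  55.4 343.3] yaw y 13.2 w 87.6 t 2.8 q [ 0.09  0.05  1.74 -0.    1.35 -0.14]
[[0.97, -0.22, -0.05, 466.75], [0.23, 0.94, 0.24, 119.09], [-0.0, -0.24, 0.97, 545.24], [0.0, 0.0, 0.0, 1.0]]
```

View pics/w1.png

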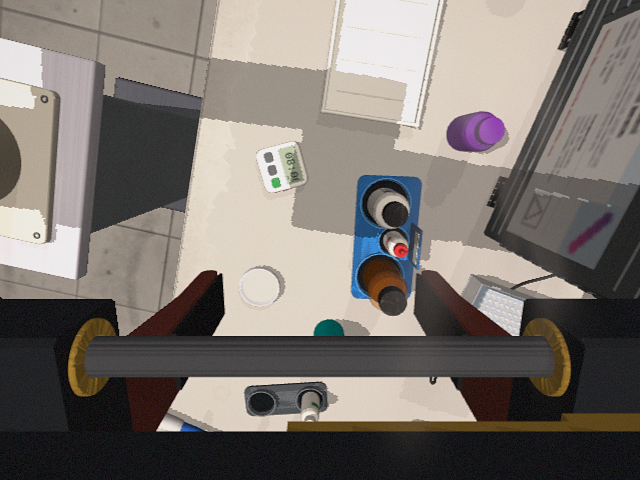

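The wrist view shows the caddy at (388,237) with white (388,207), red (396,245) and amber (385,285). The tray's near edge runs from (322,115) to (417,126), and the stand is at (287,400).

Run:
```python
from h import *
from scipy.optimize import least_squares
p=shot("wrist"); C=cloud(p)[p["range_z"]>0]
for n,(u,v),z in [("trayL",(322,115),14),("trayR",(417,126),14),("trayRtop",(443,2),14),("trayLtop",(334,2),14)]: print(n,atz(p,u,v,z).round(1))
def fit(C,c,r,z0,z1):
    c=np.array(c,float)
    for R0 in (r+25,r+12,r+8):
        m=(np.hypot(*(C[:,:2]-c).T)<R0)&(C[:,2]>z0)&(C[:,2]<z1); P=C[m,:2]
        if len(P)<10: return None
        s=least_squares(lambda q:np.hypot(*(P-q).T)-r,c,loss="soft_l1",f_scale=2); c=s.x
    return c.round(1),len(P),round(np.median(abs(s.fun)),1)
print("amber",fit(C,(600,-44),27,20,72)); print("white",fit(C,(578,55),24,20,62)); print("red",fit(C,(612,12),14.5,20,48))
for k,z in dict(amber_bottle_mid=58,white_bottle_mid=50,red_dropper_mid=39.5,green_dropper_mid=39.5,back_cup=4,tray_floor=3,free_cup=4).items():
    for r in models.landmark_of(p,k)[:2]:
        u,v=r["location"]; print(k,round(r["conf"],2),round(u),round(v),atz(p,u,v,z).round(0)[:2])
# caddy blue mask
hsv=cv2.cvtColor(p["pixels"],cv2.COLOR_RGB2HSV)
def blue(p):
    hsv=cv2.cvtColor(p["pixels"],cv2.COLOR_RGB2HSV); c=cloud(p)
    m=(hsv[...,0]>98)&(hsv[...,0]<118)&(hsv[...,1]>130)&(p["range_z"]>0)&(c[...,2]>8)&(c[...,2]<15)&(abs(c[...,0]-590)<80)&(abs(c[...,1]-10)<120)
    return c[m]
b=blue(p); print("caddy rim",len(b),cv2.minAreaRect(b[:,:2].astype(np.float32)))
s=shot("side"); c=cloud(s); D=c[s["range_z"]>0]
m=(D[:,2]>8)&(D[:,2]<20)&(abs(D[:,0]-512)<90)&(D[:,1]>170)&(D[:,1]<430)
print("tray side", [np.percentile(D[m][:,i],[0,5,50,95,100]).round(0) for i in (0,1)])
for k in np.arange(180,430,20):
    q=D[m&(abs(D[:,1]-k)<10)]; print(k,q[:,0].round(0)[np.argsort(q[:,0])][[0,-1]] if len(q) else None,len(q))
```

```text
trayL [460.6 158.7  14. ]
trayR [588.8 174.1  14. ]
trayRtop [577.5 324.6  14. ]
trayLtop [444.3 293.5  14. ]
amber (array([598.1, -43. ]), 458, np.float64(0.2))
white (array([575.9,  36.4]), 259, np.float64(2.8))
red (array([610.9,  19.5]), 205, np.float64(3.4))
amber_bottle_mid 0.9 385 286 [597. -43.]
white_bottle_mid 0.94 329 347 [ 545. -155.]
white_bottle_mid 0.83 473 128 [650. 185.]
red_dropper_mid 0.66 399 243 [604.  17.]
green_dropper_mid 0.56 313 414 [ 549. -280.]
back_cup 0.79 393 240 [603.  12.]
tray_floor 0.95 382 31 [513. 279.]
free_cup 0.68 261 400 [ 465. -301.]
caddy rim 440 ((588.1157836914062, 12.162330627441406), (76.74329376220703, 178.93580627441406), 11.430516242980957)
tray side [array([439., 445., 517., 579., 583.]), array([170., 171., 344., 392., 399.])]
180 [456. 562.] 45
200 [456. 459.] 5
220 [453. 582.] 8
240 [451. 583.] 7
260 [451. 581.] 12
280 [448. 580.] 10
300 [445. 579.] 13
320 [445. 575.] 10
340 [442. 573.] 9
360 [442. 571.] 9
380 [439. 573.] 74
400 [483. 571.] 26
420 None 0
```

Emit:
play_rows:
  dp:
    - [23.3,-19.7,-25]
    - [23.3,-19.7,-25]
    - [23.3,-19.7,-25]
    - [23.3,-19.7,-25]
    - [23.3,-19.7,-25]
    - [0,0,-20]
    - [0,0,0]
    - [0,0,0]
  yaw: [0,0,0,0,0,0,0,0]

```text
t: 3.93
ee_pos: [597.0, -45.0, 197.5]
orientation: [-1.954, -2.456, 0.003]
ft_force: [-0.6, -0.4, 0.3]
width: 87.6
grasp_force: 0.0
```

Run:
```python
from h import *
me(); p=shot("wrist"); save(p,"w2.png")
for r in models.landmark_of(p,"amber_bottle_mid")[:2]: print(r, atz(p,*r["location"],58))
```

```text
TCP [597.  -45.  197.5] yaw y 13.0 w 87.6 t 3.9 q [-0.1   0.37  1.68  0.    1.1  -0.32]
```

View pics/w2.png

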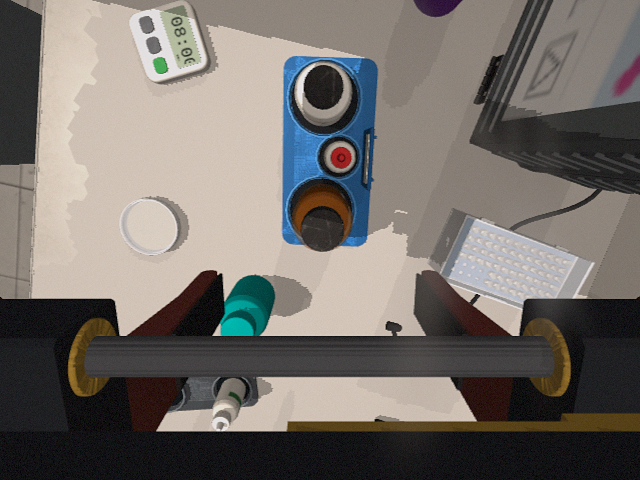

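Emit:
play_rows:
  dp:
    - [1.2,2,-30]
    - [0,0,-35]
    - [0,0,-35]
    - [0,0,-30]
    - [0,0,-24]
    - [0,0,0]
    - [0,0,0]
  yaw: [0,0,0,0,0,0,0]

```text
t: 4.62
ee_pos: [599.4, -42.3, 45.6]
orientation: [1.954, 2.46, 0.0]
ft_force: [-0.3, -0.7, 0.0]
width: 87.8
grasp_force: 0.0
```

Emit:
play_rows:
  dp:
    - [0,0,0]
    - [0,0,0]
    - [0,0,0]
    - [0,0,0]
    - [0,0,0]
    - [0,0,0]
    - [0,0,0]
    - [0,0,0]
  yaw: [0,0,0,0,0,0,0,0]
  gripper: 1

```text
t: 5.28
ee_pos: [599.6, -42.9, 45.2]
orientation: [1.955, 2.459, 0.001]
ft_force: [-1.8, -0.5, 6.3]
width: 53.1
grasp_force: 30.0
```

Emit:
play_rows:
  dp:
    - [0,0,25]
    - [0,0,35]
    - [0,0,35]
    - [0,0,35]
    - [-9,35,0]
    - [-9,37,0]
    - [-9,37,0]
    - [-9,37,0]
  yaw: [0,0,0,0,0,0,0,0]

```text
t: 5.95
ee_pos: [562.4, 104.3, 174.6]
orientation: [-1.956, -2.458, 0.0]
ft_force: [1.0, -0.0, -1.3]
width: 53.4
grasp_force: 30.0
```

Emit:
play_rows:
  dp:
    - [-9,37,0]
    - [-9,37,0]
    - [-9,37,0]
    - [-9,37,0]
    - [-9,37,0]
    - [-10,38,0]
    - [0,0,0]
    - [0,0,0]
  yaw: [0,0,0,0,0,0,0,0]

```text
t: 6.62
ee_pos: [507.1, 327.8, 174.0]
orientation: [-1.95, -2.463, 0.002]
ft_force: [-0.5, -0.4, -1.4]
width: 53.3
grasp_force: 30.0
```

Run:
```python
from h import *
me(); p=shot("side"); save(p,"s2.png")
```

```text
TCP [507.1 327.8 174. ] yaw y 13.2 w 53.3 t 6.6 q [ 0.55  0.4   1.69 -0.    1.05  0.32]
```

View pics/s2.png

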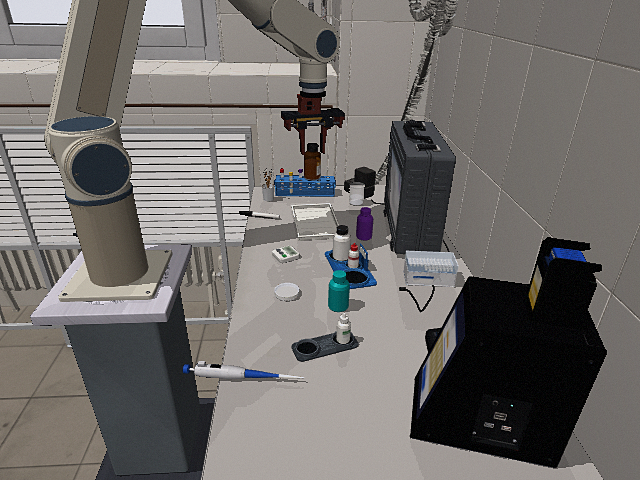

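The amber bottle is held upright at (312,160), above the tray's far half.

Emit:
play_rows:
  dp:
    - [0,0,-30]
    - [0,0,-35]
    - [0,0,-30]
    - [0,0,-18]
    - [0,0,-9]
    - [0,0,-4]
    - [0,0,-2]
    - [0,0,0]
  yaw: [0,0,0,0,0,0,0,0]

```text
t: 7.33
ee_pos: [509.1, 326.0, 47.3]
orientation: [1.956, 2.458, 0.002]
ft_force: [-0.0, -0.0, -1.0]
width: 53.2
grasp_force: 30.0
```

Emit:
play_rows:
  dp:
    - [0,0,-1.5]
    - [0,0,-1.5]
    - [0,0,0]
    - [0,0,0]
  yaw: [0,0,0,0]

```text
t: 7.67
ee_pos: [508.9, 326.7, 44.4]
orientation: [1.954, 2.459, 0.003]
ft_force: [-0.5, 0.2, 1.8]
width: 53.7
grasp_force: 30.0
```

Emit:
play_rows:
  dp:
    - [0,0,0]
    - [0,0,0]
    - [0,0,0]
    - [0,0,0]
    - [0,0,0]
    - [0,0,0]
    - [0,0,0]
  yaw: [0,0,0,0,0,0,0]
  gripper: 0

```text
t: 8.25
ee_pos: [508.2, 326.2, 43.5]
orientation: [-1.955, -2.459, 0.0]
ft_force: [-0.4, 0.1, 0.4]
width: 87.7
grasp_force: 0.0
```

Emit:
play_rows:
  dp:
    - [0,0,15]
    - [0,0,35]
    - [0,0,35]
    - [0,0,35]
    - [8,-32,0]
    - [8,-32,0]
    - [8,-32,0]
    - [8,-32,0]
  yaw: [0,0,0,0,0,0,0,0]

```text
t: 8.92
ee_pos: [540.4, 197.1, 164.0]
orientation: [1.954, 2.46, 0.001]
ft_force: [0.5, 0.8, -0.3]
width: 87.7
grasp_force: 0.0
```

Emit:
play_rows:
  dp:
    - [8,-32,0]
    - [8,-34,0]
    - [9,-35,0]
    - [9,-35,0]
    - [0,0,0]
    - [0,0,0]
  yaw: [0,0,0,0,0,0]

```text
t: 9.42
ee_pos: [574.5, 60.6, 163.6]
orientation: [-1.959, -2.456, -0.0]
ft_force: [-0.2, 0.5, 0.1]
width: 88.1
grasp_force: 0.0
```

Run:
```python
from h import *
me(); p=shot("wrist"); save(p,"w3.png")
q=shot("scene")
for n,P in (("w",p),("s",q)):
  for k,z in (("amber_bottle_mid",57),("white_bottle_mid",50)):
    for r in models.landmark_of(P,k)[:3]: print(n,k,round(r["conf"],2), atz(P,*r["location"],z).round(0))
```

```text
TCP [574.5  60.6 163.6] yaw y 12.8 w 88.1 t 9.4 q [ 0.08  0.38  1.75  0.    1.01 -0.14]
w white_bottle_mid 0.84 [ 545. -156.   50.]
w white_bottle_mid 0.83 [571.  64.  50.]
w white_bottle_mid 0.61 [656. 184.  50.]
s amber_bottle_mid 0.7 [515. 330.  57.]
s white_bottle_mid 0.88 [645. 175.  50.]
s white_bottle_mid 0.86 [574.  59.  50.]
s white_bottle_mid 0.78 [ 543. -156.   50.]
```

View pics/w3.png

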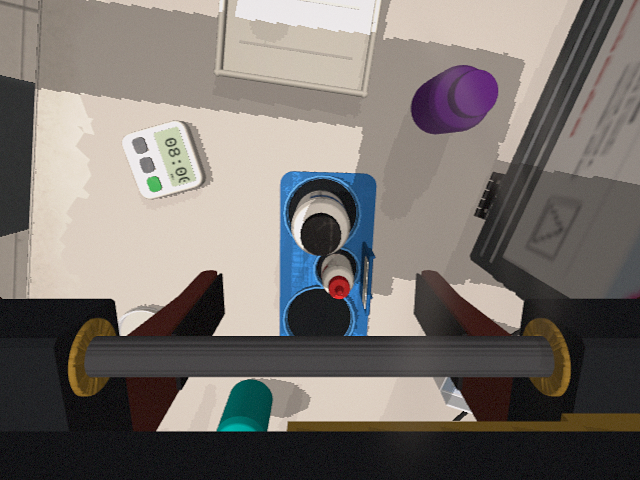

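White sits at (321,215), centred between the fingers, and the amber cup is empty at (320,312). I'll descend and grip it.

Emit:
play_rows:
  dp:
    - [0.3,1.4,-30]
    - [0,0,-35]
    - [0,0,-30]
    - [0,0,-22]
    - [0,0,-10]
    - [0,0,0]
    - [0,0,0]
  yaw: [0,0,0,0,0,0,0]

```text
t: 10.3
ee_pos: [574.7, 64.2, 36.8]
orientation: [-1.954, -2.46, 0.0]
ft_force: [0.9, 0.1, -0.0]
width: 87.9
grasp_force: 0.0
```

Emit:
play_rows:
  dp:
    - [0,0,0]
    - [0,0,0]
    - [0,0,0]
    - [0,0,0]
    - [0,0,0]
    - [0,0,0]
    - [0,0,0]
    - [0,0,0]
  yaw: [0,0,0,0,0,0,0,0]
  gripper: 1

```text
t: 10.97
ee_pos: [574.7, 63.6, 36.8]
orientation: [1.955, 2.459, 0.0]
ft_force: [0.2, 0.8, 2.5]
width: 46.9
grasp_force: 30.0
```

Emit:
play_rows:
  dp:
    - [0,0,20]
    - [0,0,30]
    - [0,0,30]
    - [-11,33,0]
    - [-11,33,0]
    - [-11,33,0]
    - [-12,33,0]
    - [-12,33,0]
  yaw: [0,0,0,0,0,0,0,0]

```text
t: 11.63
ee_pos: [516.6, 229.8, 116.5]
orientation: [-1.956, -2.459, 0.001]
ft_force: [0.6, 0.2, -1.9]
width: 46.6
grasp_force: 30.0
```

Emit:
play_rows:
  dp:
    - [0,0,0]
    - [0,0,-25]
    - [0,0,-30]
    - [0,0,-15]
    - [0,0,-6]
    - [0,0,-3]
    - [0,0,-1]
    - [0,0,0]
  yaw: [0,0,0,0,0,0,0,0]

```text
t: 12.3
ee_pos: [518.3, 228.6, 37.2]
orientation: [1.955, 2.458, 0.001]
ft_force: [-0.0, -0.3, -0.9]
width: 46.9
grasp_force: 30.0
```

Emit:
play_rows:
  dp:
    - [0,0,-1]
    - [0,0,0]
    - [0,0,0]
  yaw: [0,0,0]

```text
t: 12.55
ee_pos: [518.1, 228.8, 36.3]
orientation: [1.955, 2.459, 0.002]
ft_force: [-0.4, 1.0, -1.5]
width: 46.9
grasp_force: 30.0
```

Emit:
play_rows:
  dp:
    - [0,0,-1]
    - [0,0,-0.7]
    - [0,0,0]
    - [0,0,0]
  yaw: [0,0,0,0]

```text
t: 12.88
ee_pos: [518.4, 229.0, 35.7]
orientation: [1.954, 2.459, 0.002]
ft_force: [-3.3, -1.3, 13.5]
width: 47.1
grasp_force: 30.0
```

Emit:
play_rows:
  dp:
    - [0,0,0]
    - [0,0,0]
    - [0,0,0]
    - [0,0,0]
    - [0,0,0]
    - [0,0,0]
    - [0,0,0]
  yaw: [0,0,0,0,0,0,0]
  gripper: 0

```text
t: 13.47
ee_pos: [517.4, 228.6, 33.7]
orientation: [-1.955, -2.459, 0.0]
ft_force: [-0.1, 0.2, -0.1]
width: 87.0
grasp_force: 0.0
```

Emit:
play_rows:
  dp:
    - [0,0,15]
    - [0,0,35]
    - [0,0,35]
    - [0,0,35]
    - [0,0,10]
    - [14,-36,0]
    - [14,-36,0]
    - [14,-36,0]
  yaw: [0,0,0,0,7,7,7,7]

```text
t: 14.13
ee_pos: [558.5, 123.9, 164.5]
orientation: [1.309, 2.855, 0.001]
ft_force: [0.8, 1.3, 0.4]
width: 87.3
grasp_force: 0.0
```

Emit:
play_rows:
  dp:
    - [14,-36,0]
    - [14,-36,0]
    - [14,-36,0]
    - [0,0,0]
    - [0,0,0]
    - [0,0,0]
    - [0,0,0]
    - [0,0,0]
  yaw: [7,7,7,7,7,7,7,6]

```text
t: 14.8
ee_pos: [599.5, 17.8, 163.7]
orientation: [0.146, -3.138, -0.0]
ft_force: [-0.2, 0.2, 0.8]
width: 87.8
grasp_force: 0.0
```

Emit:
play_rows:
  dp:
    - [0,0,0]
    - [0,0,0]
    - [0,0,0]
  yaw: [7,0,0]

```text
t: 15.05
ee_pos: [599.5, 18.1, 163.8]
orientation: [0.322, -3.125, -0.0]
ft_force: [0.5, 0.0, 1.3]
width: 88.1
grasp_force: 0.0
```

Run:
```python
from h import *
me(); p=shot("wrist"); save(p,"w4.png")
q=shot("scene"); r=shot("side")
for n,P in (("w",p),("s",q),("side",r)):
  for k,z in (("amber_bottle_mid",57),("white_bottle_mid",49),("red_dropper_mid",39.5),("back_cup",4)):
    for r in models.landmark_of(P,k)[:3]: print(n,k,round(r["conf"],2), atz(P,*r["location"],z).round(0))
C=np.concatenate([cloud(x)[x["range_z"]>0] for x in (q,)])
print("case near",[ (z,C[(abs(C[:,2]-z)<20)&(abs(C[:,1]-13)<90)&(C[:,0]>640)&(C[:,0]<800)][:,0].min().round(0)) for z in (60,100,150,200,250)])
```

```text
TCP [599.5  18.1 163.8] yaw y 101.8 w 88.1 t 15.1 q [ 0.01  0.41  1.7   0.    1.03 -1.77]
w white_bottle_mid 0.89 [651. 182.  49.]
w white_bottle_mid 0.85 [518. 225.  49.]
w white_bottle_mid 0.73 [ 549. -153.   49.]
w red_dropper_mid 0.67 [601.  14.  40.]
w back_cup 0.94 [603.  13.   4.]
s amber_bottle_mid 0.96 [520. 329.  57.]
s white_bottle_mid 0.93 [636. 162.  49.]
s white_bottle_mid 0.69 [510. 227.  49.]
s white_bottle_mid 0.68 [ 535. -153.   49.]
s red_dropper_mid 0.87 [601.  11.  40.]
s back_cup 0.66 [607.  18.   4.]
side amber_bottle_mid 0.74 [508. 332.  57.]
side amber_bottle_mid 0.6 [419. -16.  57.]
side white_bottle_mid 0.98 [525. 217.  49.]
side white_bottle_mid 0.95 [ 544. -172.   49.]
side white_bottle_mid 0.62 [653. 159.  49.]
side red_dropper_mid 0.48 [604.  14.  40.]
side red_dropper_mid 0.18 [ 427. -153.   40.]
case near [(60, np.float64(719.0)), (100, np.float64(721.0)), (150, np.float64(720.0)), (200, np.float64(720.0)), (250, np.float64(718.0))]
```

View pics/w4.png

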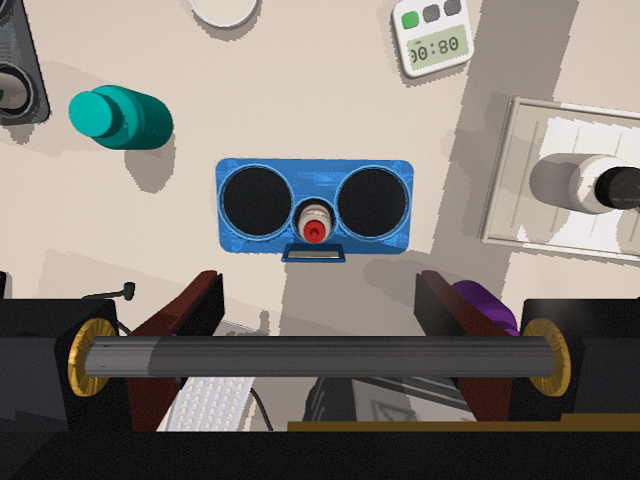

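The red dropper stands upright at (314,222), with both large cups empty on either side. The white bottle stands in the tray at (595,185).

Emit:
play_rows:
  dp:
    - [2.7,-4.8,-20]
    - [0,0,-35]
    - [0,0,-35]
    - [0,0,-30]
    - [0,0,-15]
    - [0,0,-6]
    - [0,0,0]
    - [0,0,0]
  yaw: [0,0,0,0,0,0,0,0]

```text
t: 16.47
ee_pos: [602.9, 13.3, 23.5]
orientation: [-0.328, 3.124, -0.0]
ft_force: [0.5, -0.2, 0.5]
width: 87.9
grasp_force: 0.0
```

Emit:
play_rows:
  dp:
    - [0,0,0]
    - [0,0,0]
    - [0,0,0]
    - [0,0,0]
    - [0,0,0]
    - [0,0,0]
    - [0,0,0]
    - [0,0,0]
  yaw: [0,0,0,0,0,0,0,0]
  gripper: 1

```text
t: 17.13
ee_pos: [602.3, 13.3, 22.9]
orientation: [-0.328, 3.124, -0.0]
ft_force: [-0.3, 0.3, -0.2]
width: 37.9
grasp_force: 0.0
```

Emit:
play_rows:
  dp:
    - [0,0,0]
    - [0,0,0]
    - [0,0,0]
    - [0,0,0]
  yaw: [0,0,0,0]

```text
t: 17.47
ee_pos: [602.3, 13.3, 22.8]
orientation: [0.328, -3.124, 0.0]
ft_force: [-0.2, -0.1, -0.1]
width: 11.3
grasp_force: 0.0
```

The width of 11 mm means the grasp missed, so I'll look.

Run:
```python
from h import *
me(); p=shot("scene"); q=shot("wrist"); a=cv2.resize(p["pixels"][170:290,250:450],(800,480),interpolation=cv2.INTER_CUBIC)
p["pixels"]=a; save(p,"c5.png"); save(q,"w5.png")
```

```text
TCP [602.3  13.3  22.8] yaw y 102.0 w 11.3 t 17.5 q [ 0.    0.61  1.77 -0.    0.77 -1.78]
```

View pics/c5.png

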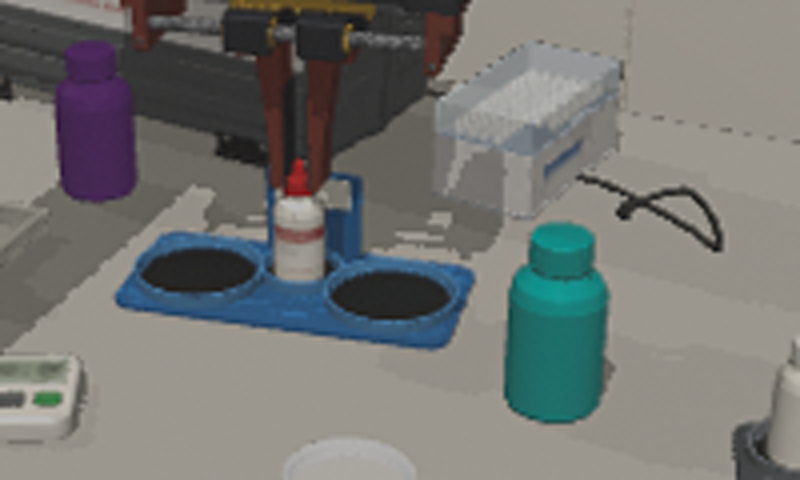

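View pics/w5.png

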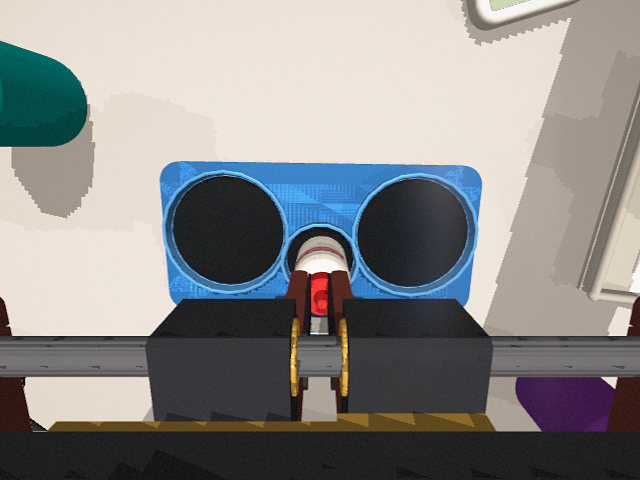

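The dropper still stands upright in its cup, just in front of the fingers. It is at crop (300,235) and wrist (320,255). I'll measure the offset by depth before opening.

Run:
```python
from h import *
o=me()
for n in ("wrist","scene","side"):
    p=shot(n); c=cloud(p); v=(p["range_z"]>0)
    hsv=cv2.cvtColor(p["pixels"],cv2.COLOR_RGB2HSV); H,S,V=[hsv[...,i].astype(int) for i in range(3)]
    near=v&(abs(c[...,0]-600)<28)&(abs(c[...,1]-13)<22)
    w=near&(S<70)&(V>110)&(c[...,2]>14)&(c[...,2]<60)
    for z0,z1 in ((14,25),(25,35),(35,50)):
        P=c[w&(c[...,2]>z0)&(c[...,2]<z1)]
        if len(P)>3: print(n,z0,len(P),"x",np.percentile(P[:,0],[2,50,98]).round(1),"y",np.percentile(P[:,1],[2,50,98]).round(1))
    r=near&((H<8)|(H>172))&(S>170)&(V>120)&(c[...,2]>55)
    if r.sum(): print(n,"redcap",r.sum(),c[r].mean(0).round(1),c[r].min(0).round(1),c[r].max(0).round(1))
    f=near&(c[...,2]>25)&(c[...,2]<60)&((H<12)|(H>165))&(S>60)&(V<110)
    if f.sum(): print(n,"finger",f.sum(),c[f].min(0).round(1),c[f].max(0).round(1))
```

```text
TCP [602.3  13.3  22.8] yaw y 102.0 w 3.4 t 17.6 q [ 0.    0.61  1.77  0.    0.77 -1.78]
wrist 14 200 x [587.4 589.  597.2] y [ 0.5 10.8 25.1]
wrist 25 146 x [587.5 589.4 598.2] y [ 0.3 10.8 25.8]
wrist 35 597 x [587.6 591.1 626.5] y [ 0.4 14.8 27.6]
wrist redcap 307 [599.6  12.7  68.6] [591.9   9.9  57.5] [611.   16.4  92.9]
wrist finger 8 [ 5.903e+02 -1.000e-01  3.430e+01] [601.3  23.1  58.8]
scene 14 53 x [586.2 590.5 600.7] y [-1.5  7.9 21.6]
scene 25 30 x [586.4 590.5 601.5] y [-1.3  6.2 20.8]
scene 35 72 x [586.2 592.  627.8] y [-1.7  6.9 20.4]
scene redcap 2 [593.6  12.   59.6] [592.1  11.2  57.6] [595.   12.7  61.6]
scene finger 15 [588.2  -2.   33.8] [605.5  19.3  59.8]
side 14 37 x [588.  600.3 614.1] y [-1.1  2.4 11.9]
side 25 18 x [587.3 597.1 609.8] y [-1.9  1.4 11.9]
side 35 48 x [589.1 601.4 623.7] y [-0.8  3.4 26.9]
side redcap 2 [603.    7.8  55.7] [601.7   7.6  55.6] [604.4   8.   55.9]
side finger 27 [587.1  -1.4  28.1] [613.8  14.5  59.7]
```

Run:
```python
from h import *
o=me(); p=shot("wrist"); he=np.array(p["hand_eye"]); print(he.round(2).tolist())
Ti=np.linalg.inv(p["W"])
Rt=R.from_rotvec(o["orientation"]).as_matrix()
for t in ((0,0,0),(0,0,-19)):
    w=o["ee_pos"]+Rt@np.array(t,float); c=Ti[:3,:3]@w+Ti[:3,3]; print("tool",t,"px",(p["cx"]+p["fx"]*c[0]/-c[2]).round(0),(p["cy"]-p["fy"]*c[1]/-c[2]).round(0),"depth",-c[2])
c=cloud(p); T=(c-o["ee_pos"])@Rt
hsv=cv2.cvtColor(p["pixels"],cv2.COLOR_RGB2HSV)
for (u,v) in ((296,290),(299,280),(303,275),(340,290),(343,280),(337,275),(320,258),(320,245),(320,290),(320,325)):
    print(u,v,"depth",p["range_z"][v,u].round(0),"tool",T[v,u].round(1),"world",c[v,u].round(1),"hsv",hsv[v,u])
a=p["pixels"][220:350,250:390]; p["pixels"]=cv2.resize(a,(700,520),interpolation=cv2.INTER_CUBIC) if 0 else cv2.resize(a,(560,520),interpolation=cv2.INTER_CUBIC); save(p,"w6.png")
```

```text
TCP [602.3  13.3  22.9] yaw y 102.0 w 0.7 t 17.7 q [ 0.    0.61  1.77 -0.    0.77 -1.78]
[[0.0, 0.97, 0.24, 65.37], [1.0, -0.0, 0.0, 0.2], [0.0, 0.24, -0.97, -201.92], [0.0, 0.0, 0.0, 1.0]]
tool (0, 0, 0) px 319.0 267.0 depth 211.71451223703016
tool (0, 0, -19) px 319.0 278.0 depth 193.27073800562238
296 290 depth 148.0 tool [ 11.1  -8.9 -63.3] world [593.4   2.2  86.2] hsv [  6  97 100]
299 280 depth 158.0 tool [ 11.3  -8.3 -52.7] world [593.    2.8  75.6] hsv [  4 163  83]
303 275 depth 163.0 tool [ 11.5  -6.9 -46.9] world [592.5   4.1  69.7] hsv [  4 149  87]
340 290 depth 146.0 tool [ 11.7   8.2 -64.8] world [589.2  18.9  87.7] hsv [  4 144  85]
343 280 depth 182.0 tool [  3.   11.7 -29.7] world [596.9  24.   52.6] hsv [ 24  10 250]
337 275 depth 164.0 tool [ 11.3   7.9 -46.2] world [589.6  18.7  69.1] hsv [  4 162  85]
320 258 depth 182.0 tool [ 13.3   0.5 -26.8] world [589.3  11.   49.7] hsv [ 19  24 234]
320 245 depth 202.0 tool [14.6  0.6 -6.8] world [588.   10.8  29.7] hsv [ 18  26 169]
320 290 depth 151.0 tool [  9.7   0.5 -59.8] world [592.8  11.7  82.7] hsv [178 188  68]
320 325 depth 121.0 tool [ 10.1   0.4 -91.4] world [592.4  11.6 114.2] hsv [20 36 43]
```

View pics/w6.png

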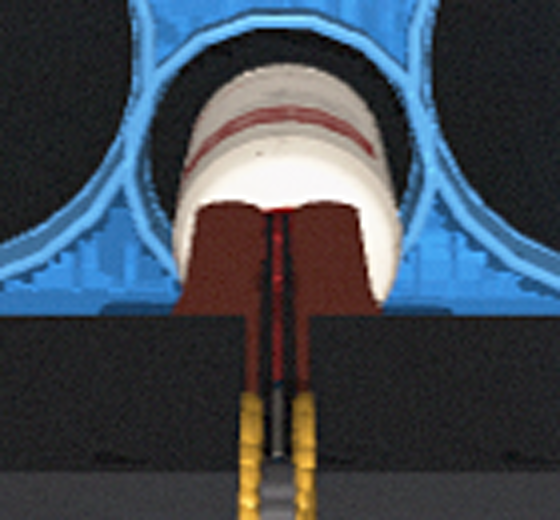

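The crop shows the fingers shut to 0.7 mm right where the bottle stands, inside its outline. It hasn't moved and there was no contact force. The pads registered nothing on this dropper, although the larger bottles were gripped normally. I'll open and retry with the closure stopped just short of the diameter, to see how contact responds.

Emit:
play_rows:
  dp:
    - [0,0,0]
    - [0,0,0]
    - [0,0,0]
    - [0,0,0]
    - [0,0,0]
    - [0,0,0]
    - [0,0,0]
    - [0,0,0]
  yaw: [0,0,0,0,0,0,0,0]
  gripper: 0.4

```text
t: 18.43
ee_pos: [602.3, 13.3, 22.9]
orientation: [0.328, -3.124, 0.0]
ft_force: [0.4, -0.1, 1.0]
width: 50.1
grasp_force: 0.0
```

Run:
```python
from h import *
o=me(); p=shot("wrist"); c=cloud(p)
for k,z in (("red_dropper_mid",39.5),):
    for r in models.landmark_of(p,k)[:2]: print(r["conf"],r["location"],atz(p,*r["location"],z).round(1))
hsv=cv2.cvtColor(p["pixels"],cv2.COLOR_RGB2HSV); H,S,V=[hsv[...,i].astype(int) for i in range(3)]
near=(abs(c[...,0]-600)<28)&(abs(c[...,1]-13)<28)
w=near&(S<70)&(V>110)&(c[...,2]>15)&(c[...,2]<50); P=c[w]; print(len(P),np.percentile(P[:,:2],[1,50,99],axis=0).round(1).tolist())
r=near&((H<8)|(H>172))&(S>140)&(c[...,2]>52); print("cap",r.sum(),c[r].mean(0).round(1),c[r].max(0).round(1))
p["pixels"]=cv2.resize(p["pixels"][200:360,200:440],(720,480)); save(p,"w7.png")
```

```text
TCP [602.3  13.3  22.9] yaw y 102.0 w 50.1 t 18.4 q [ 0.    0.61  1.77 -0.    0.77 -1.78]
0.85 [322.1, 271.4] [599.1  14.3  39.5]
1655 [[587.5, 0.3], [598.1, 16.8], [627.9, 39.4]]
cap 2460 [601.1   8.3  91.3] [619.1  41.  182.4]
```

View pics/w7.png

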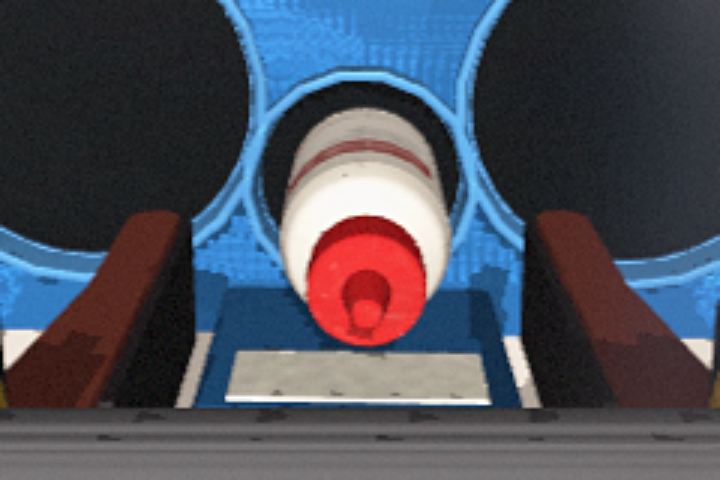

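The dropper stands untouched at crop (365,220), well centred between the pads. I'll close again, only to a bit under its diameter.

Emit:
play_rows:
  dp:
    - [0,0,0]
    - [0,0,0]
    - [0,0,0]
    - [0,0,0]
  yaw: [0,0,0,0]
  gripper: 0.75

```text
t: 18.87
ee_pos: [602.3, 13.3, 22.9]
orientation: [0.328, -3.124, 0.0]
ft_force: [0.2, -0.5, -0.4]
width: 30.0
grasp_force: 0.0
```

Emit:
play_rows:
  dp:
    - [0,0,0]
    - [0,0,0]
    - [0,0,0]
    - [0,0,0]
  yaw: [0,0,0,0]

```text
t: 19.2
ee_pos: [602.4, 13.3, 22.9]
orientation: [-0.328, 3.124, -0.0]
ft_force: [-0.5, -0.8, 0.7]
width: 22.1
grasp_force: 0.0
```

Emit:
play_rows:
  dp:
    - [0,0,0]
    - [0,0,0]
    - [0,0,0]
    - [0,0,0]
    - [0,0,0]
    - [0,0,-5]
    - [0,0,-3]
    - [0,0,0]
  yaw: [0,0,0,0,0,0,0,0]
  gripper: 0.4

```text
t: 19.87
ee_pos: [601.7, 13.3, 14.0]
orientation: [0.328, -3.123, -0.0]
ft_force: [0.5, -1.1, -1.6]
width: 52.3
grasp_force: 0.0
```

Emit:
play_rows:
  dp:
    - [0,0,0]
    - [0,0,0]
    - [0,0,0]
    - [0,0,0]
    - [0,0,0]
    - [0,0,0]
    - [0,0,0]
    - [0,0,0]
  yaw: [0,0,0,0,0,0,0,0]
  gripper: 0.75

```text
t: 20.53
ee_pos: [602.4, 13.3, 15.0]
orientation: [-0.328, 3.124, -0.0]
ft_force: [0.3, 0.7, -0.6]
width: 26.6
grasp_force: 30.0
```

This time it grips, at 26.6 mm and 30 N, with the pads 8 mm lower. I'll lift gently and check.

Emit:
play_rows:
  dp:
    - [0,0,8]
    - [0,0,16]
    - [0,0,25]
    - [0,0,30]
    - [0,0,30]
    - [0,0,20]
    - [0,0,0]
    - [0,0,0]
  yaw: [0,0,0,0,0,0,0,0]

```text
t: 21.2
ee_pos: [603.2, 13.3, 145.5]
orientation: [-0.328, 3.121, -0.0]
ft_force: [-1.3, -0.1, -0.8]
width: 26.8
grasp_force: 30.0
```

Run:
```python
from h import *
o=me(); Rt=R.from_rotvec(o["orientation"]).as_matrix(); p=shot("wrist"); c=cloud(p); T=(c-o["ee_pos"])@Rt
hsv=cv2.cvtColor(p["pixels"],cv2.COLOR_RGB2HSV); H,S,V=[hsv[...,i].astype(int) for i in range(3)]
near=(p["range_z"]>0)&(abs(T[...,0])<30)&(abs(T[...,1])<18)
w=near&(S<70)&(V>110)&(T[...,2]>-45)&(T[...,2]<30)
for a,b in ((-40,-25),(-25,-10),(-10,0),(0,15)):
    P=T[w&(T[...,2]>a)&(T[...,2]<b)]
    if len(P)>5: print(a,len(P),"front x",np.percentile(P[:,0],98).round(1),"y",np.percentile(P[:,1],[2,98]).round(1))
P=T[w]; print("lowest tool z",np.percentile(P[:,2],[1,99]).round(1) if len(P) else None)
r=near&((H<8)|(H>172))&(S>185)&(V>120)&(T[...,2]>-75); print("cap",r.sum(),T[r].mean(0).round(1),T[r].min(0).round(1))
s=shot("side")
print([(k,round(x["conf"],2),atz(s,*x["location"],z).round(0)) for k,z in (("green_dropper_mid",39.5),("free_cup",4)) for x in models.landmark_of(s,k)[:1]])
p["pixels"]=cv2.resize(p["pixels"][160:360,200:440],(480,400)); 
q=cv2.resize(s["pixels"][190:290,290:410],(480,400)); p["pixels"]=np.hstack([p["pixels"],q])[:, :]; p["pixels"]=cv2.resize(p["pixels"],(800,333)); save(p,"w8.png")
```

```text
TCP [603.2  13.3 145.5] yaw y 102.0 w 26.8 t 21.2 q [ 0.    0.44  1.71  0.    0.99 -1.78]
-40 1515 front x 14.4 y [-13.1  12.9]
-25 207 front x 14.8 y [-12.6  13.9]
-10 208 front x 14.8 y [-11.9  14.1]
0 110 front x 14.7 y [-10.   14.2]
lowest tool z [-42.    5.3]
cap 1102 [  1.2  -0.4 -53.1] [ -8.3  -8.9 -62.7]
[('green_dropper_mid', 0.7, array([ 539., -266.,   40.])), ('free_cup', 0.75, array([ 463., -310.,    4.]))]
```

View pics/w8.png

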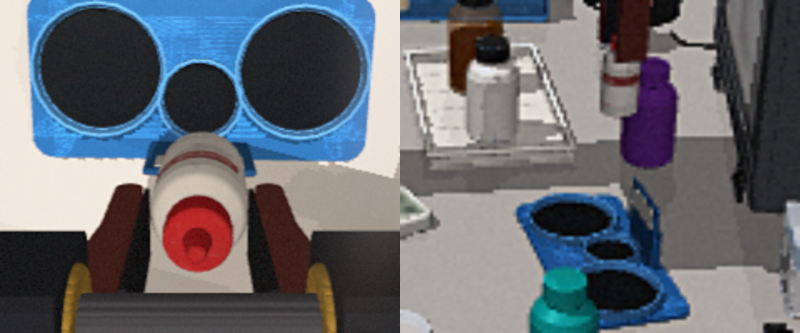

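The red dropper is held upright and centred (left crop (200,200)), and both tray bottles stand upright (right crop). I'll carry it to above the free cup.

Emit:
play_rows:
  dp:
    - [-8,-17,0]
    - [-15,-34,0]
    - [-15,-34,0]
    - [-15,-34,0]
    - [-15,-34,0]
    - [-15,-34,0]
    - [-15,-34,0]
    - [-15,-34,0]
  yaw: [0,-4,-4,-4,-4,-4,0,0]

```text
t: 22.07
ee_pos: [487.6, -242.8, 142.6]
orientation: [-0.219, -3.132, -0.001]
ft_force: [0.3, 0.3, 0.4]
width: 27.3
grasp_force: 30.0
```

Emit:
play_rows:
  dp:
    - [-15,-34,0]
    - [-11,-25,0]
    - [0,0,0]
    - [0,0,0]
  yaw: [0,0,0,0]

```text
t: 22.4
ee_pos: [462.2, -301.4, 142.7]
orientation: [-0.224, -3.132, -0.002]
ft_force: [0.1, 0.8, -0.8]
width: 27.1
grasp_force: 30.0
```

```bash
cat > cups.py <<'E'
from h import *
from scipy.optimize import least_squares
def stand():
    o=me(); out=[]
    for n in ("wrist","scene","side"):
        p=shot(n); c=cloud(p); v=p["range_z"]>0
        m=v&(c[...,2]>7)&(c[...,2]<15)&(abs(c[...,0]-502)<85)&(abs(c[...,1]+289)<70)
        P=c[m][:,:2]; print(n,len(P),[np.round(x,1).tolist() if not np.isscalar(x) else round(x,1) for x in cv2.minAreaRect(P.astype(np.float32))])
        for k,z in (("free_cup",4),("green_dropper_mid",39.5),("red_dropper_mid",39.5)):
            for r in models.landmark_of(p,k)[:1]: print(" ",k,round(r["conf"],2),np.round(r["location"]),atz(p,*r["location"],z).round(1)[:2])
        # circle fit of rim of free cup: rim points near radius 21-24
        for r0 in ((464.5,-301.4),):
            d=np.hypot(*(P-r0).T); Q=P[(d>15)&(d<28)&(P[:,0]<480)]
            for R0 in (22.5,):
                if len(Q)>15:
                    s=least_squares(lambda q:np.hypot(*(Q-q).T)-R0,r0,loss="soft_l1",f_scale=1); print("  circ",len(Q),s.x.round(1),np.median(abs(s.fun)).round(2))
if __name__=="__main__": stand()
E
python3 cups.py
```

```text
TCP [ 462.2 -301.4  142.7] yaw y 81.8 w 27.1 t 22.4 q [-0.6   0.37  1.82  0.    0.95 -2.03]
wrist 452 [[499.9, -290.1], [115.4, 47.6], 17.7]
  free_cup 0.7 [318. 226.] [ 467.1 -303.4]
  green_dropper_mid 0.64 [361. 318.] [ 547.  -275.9]
  circ 329 [ 467.2 -300.2] 0.66
scene 344 [[504.3, -290.0], [126.9, 46.8], 16.7]
  free_cup 0.65 [453. 309.] [ 471.3 -301.5]
  red_dropper_mid 0.59 [468. 224.] [ 741. -270.]
  circ 119 [ 466.6 -301.3] 0.68
side 186 [[506.2, -287.5], [128.5, 48.8], 16.2]
  free_cup 0.57 [305. 350.] [ 463.7 -304.8]
  green_dropper_mid 0.61 [340. 325.] [ 538.1 -272.9]
  red_dropper_mid 0.6 [308. 282.] [ 476.5 -112.4]
  circ 60 [ 467.  -300.2] 0.99
```

Emit:
play_rows:
  dp:
    - [4,0.5,-15]
    - [0,0,-30]
    - [0,0,-30]
    - [0,0,-25]
    - [0,0,-12]
    - [0,0,-6]
    - [0,0,0]
    - [0,0,0]
  yaw: [0,0,0,0,0,0,0,0]

```text
t: 23.67
ee_pos: [468.0, -300.7, 26.6]
orientation: [0.219, 3.133, -0.001]
ft_force: [0.2, -0.2, -0.0]
width: 26.9
grasp_force: 30.0
```

Emit:
play_rows:
  dp:
    - [0,0,-4]
    - [0,0,-3]
    - [0,0,0]
    - [0,0,0]
  yaw: [0,0,0,0]

```text
t: 24.0
ee_pos: [467.5, -300.4, 19.3]
orientation: [0.219, 3.133, -0.001]
ft_force: [0.3, 0.1, -0.0]
width: 26.8
grasp_force: 30.0
```

Emit:
play_rows:
  dp:
    - [0,0,-2]
    - [0,0,-1.5]
    - [0,0,0]
    - [0,0,0]
  yaw: [0,0,0,0]

```text
t: 24.33
ee_pos: [467.2, -300.2, 15.3]
orientation: [-0.219, -3.134, -0.0]
ft_force: [-0.0, -0.7, 0.2]
width: 27.0
grasp_force: 30.0
```

Emit:
play_rows:
  dp:
    - [0,0,-0.8]
    - [0,0,0]
    - [0,0,0]
  yaw: [0,0,0]

```text
t: 24.58
ee_pos: [467.6, -300.3, 14.9]
orientation: [0.219, 3.133, -0.0]
ft_force: [-0.1, 0.1, 4.6]
width: 26.9
grasp_force: 30.0
```

Emit:
play_rows:
  dp:
    - [0,0,0]
    - [0,0,0]
    - [0,0,0]
    - [0,0,0]
    - [0,0,0]
    - [0,0,0]
    - [0,0,0]
    - [0,0,0]
  yaw: [0,0,0,0,0,0,0,0]
  gripper: 0

```text
t: 25.25
ee_pos: [467.3, -300.2, 14.5]
orientation: [-0.219, -3.134, -0.0]
ft_force: [-0.3, -0.0, 0.5]
width: 76.8
grasp_force: 0.0
```

Emit:
play_rows:
  dp:
    - [0,0,15]
    - [0,0,30]
    - [0,0,35]
    - [0,0,35]
    - [26,8,10]
    - [26,8,0]
    - [24,8,0]
    - [0,0,0]
  yaw: [0,0,0,0,0,0,0,0]

```text
t: 25.92
ee_pos: [547.5, -275.5, 140.6]
orientation: [0.216, 3.13, -0.001]
ft_force: [-0.5, 0.5, -0.2]
width: 87.8
grasp_force: 0.0
```

```bash
cat > drop.py <<'E'
from h import *
import sys
from scipy.optimize import least_squares
def drop(n,c0,p=None):
    p=p or shot(n); c=cloud(p); hsv=cv2.cvtColor(p["pixels"],cv2.COLOR_RGB2HSV)
    m=(p["range_z"]>0)&(np.hypot(c[...,0]-c0[0],c[...,1]-c0[1])<24)&(c[...,2]>16)&(c[...,2]<50)&(hsv[...,1]<80)&(hsv[...,2]>100)
    P=c[m][:,:2]
    if len(P)<15: print(n,"few",len(P)); return
    s=least_squares(lambda q:np.hypot(*(P-q).T)-14.5,c0,loss="soft_l1",f_scale=1); print(n,"dropper",len(P),s.x.round(1),np.median(abs(s.fun)).round(2))
    t=(p["range_z"]>0)&(np.hypot(c[...,0]-c0[0],c[...,1]-c0[1])<20)&(c[...,2]>60)&(c[...,2]<85)
    if t.sum(): print("   cap mean",c[t].mean(0).round(1),"top",np.percentile(c[t][:,2],98).round(1))
E
python3 - <<'E'
from drop import *
me()
for n in ("wrist","scene","side"):
    p=shot(n)
    if n=="wrist": save(p,"w9.png")
    drop(n,(543,-276.5),p); drop(n,(467,-300.5),p)
E
```

```text
TCP [ 547.5 -275.5  140.6] yaw y 82.1 w 87.8 t 25.9 q [-0.49  0.45  1.69  0.    0.99 -1.92]
wrist dropper 295 [ 544.9 -276.4] 0.26
   cap mean [ 543.6 -276.1   67.5] top 75.7
wrist dropper 109 [ 468.1 -300. ] 0.54
   cap mean [ 467.6 -299.    67.6] top 75.5
scene dropper 225 [ 545.2 -277.1] 0.65
   cap mean [ 540.8 -277.8   66.3] top 74.8
scene dropper 261 [ 467.8 -300.3] 0.63
   cap mean [ 464.1 -300.8   66.3] top 74.5
side dropper 172 [ 544.6 -275. ] 0.83
   cap mean [ 544.3 -278.7   65.7] top 74.7
side dropper 161 [ 467.3 -298.3] 0.84
   cap mean [ 467.1 -301.7   65.2] top 73.6
```

View pics/w9.png

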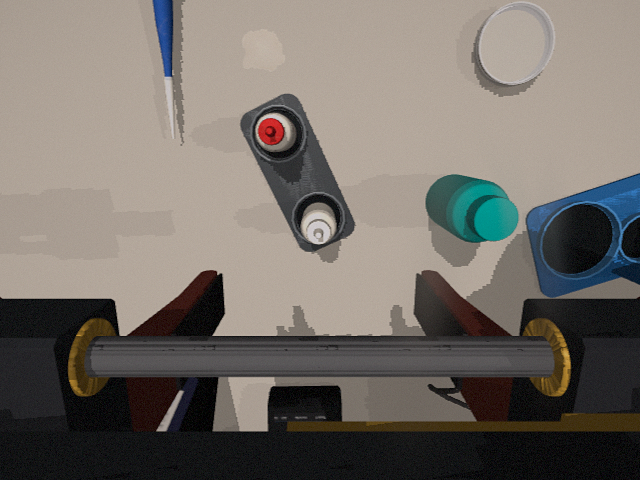

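The red dropper stands upright in the stand's far cup at (272,132) and the green one at (320,222). I'll take the green one with the same low grasp.

Emit:
play_rows:
  dp:
    - [-1.5,-0.7,-20]
    - [0,0,-35]
    - [0,0,-30]
    - [0,0,-20]
    - [0,0,-13]
    - [0,0,-7]
    - [0,0,0]
    - [0,0,0]
  yaw: [0,0,0,0,0,0,0,0]

```text
t: 26.73
ee_pos: [542.0, -277.4, 15.2]
orientation: [0.22, 3.133, -0.0]
ft_force: [0.3, 0.0, 0.2]
width: 87.7
grasp_force: 0.0
```

Emit:
play_rows:
  dp:
    - [0,0,0]
    - [0,0,0]
    - [0,0,0]
    - [0,0,0]
    - [0,0,0]
    - [0,0,0]
    - [0,0,0]
    - [0,0,0]
  yaw: [0,0,0,0,0,0,0,0]
  gripper: 0.75

```text
t: 27.4
ee_pos: [541.8, -276.9, 14.6]
orientation: [-0.219, -3.134, -0.0]
ft_force: [-0.5, -0.5, 0.5]
width: 37.9
grasp_force: 0.0
```

Emit:
play_rows:
  dp:
    - [0,0,0]
    - [0,0,0]
    - [0,0,0]
    - [0,0,0]
  yaw: [0,0,0,0]

```text
t: 27.73
ee_pos: [541.8, -276.9, 14.5]
orientation: [-0.219, -3.134, -0.0]
ft_force: [-0.2, 0.3, 0.3]
width: 27.3
grasp_force: 30.0
```

Emit:
play_rows:
  dp:
    - [0,0,10]
    - [0,0,25]
    - [0,0,30]
    - [0,0,35]
    - [0,0,25]
    - [4,20,0]
    - [6.5,33,0]
    - [6.5,33,0]
  yaw: [0,0,0,0,0,4,4,4]

```text
t: 28.4
ee_pos: [559.2, -190.9, 141.3]
orientation: [-0.111, 3.137, -0.001]
ft_force: [0.7, 0.4, -1.0]
width: 27.2
grasp_force: 30.0
```

Emit:
play_rows:
  dp:
    - [6.5,33,0]
    - [6.5,33,0]
    - [6.5,33,0]
    - [6.5,33,0]
    - [6.5,33,0]
    - [6,30,0]
    - [1,9,0]
    - [0,0,0]
  yaw: [4,4,0,0,0,0,0,0]

```text
t: 29.07
ee_pos: [598.6, 15.1, 140.2]
orientation: [-0.333, 3.123, 0.0]
ft_force: [0.8, -0.5, -0.5]
width: 26.7
grasp_force: 30.0
```

Emit:
play_rows:
  dp:
    - [0,0,0]
    - [0,0,0]
  yaw: [0,0]

```text
t: 29.23
ee_pos: [598.0, 11.8, 139.8]
orientation: [0.327, -3.124, 0.001]
ft_force: [0.4, -0.3, -0.5]
width: 27.0
grasp_force: 30.0
```

Run:
```python
from h import *
from scipy.optimize import least_squares
o=me(); Rt=R.from_rotvec(o["orientation"]).as_matrix(); p=shot("wrist"); c=cloud(p); T=(c-o["ee_pos"])@Rt
hsv=cv2.cvtColor(p["pixels"],cv2.COLOR_RGB2HSV); H,S,V=[hsv[...,i].astype(int) for i in range(3)]
w=(p["range_z"]>0)&(abs(T[...,0])<22)&(abs(T[...,1])<15)&(S<80)&(V>100)&(T[...,2]>-30)&(T[...,2]<12)
P=T[w][:,:2]; s=least_squares(lambda q:np.hypot(*(P-q).T)-14.5,(0,0),loss="soft_l1",f_scale=1)
print("dropper in tool",len(P),s.x.round(1),"world",(o["ee_pos"]+Rt@np.r_[s.x,0]).round(1))
# rim of the back cup and large cups (blue, z 8-15)
for n,p in (("wrist",p),("scene",shot("scene"))):
    c=cloud(p); hsv=cv2.cvtColor(p["pixels"],cv2.COLOR_RGB2HSV)
    for (cx,cy),r in (((602.4,13),22.5),((598.2,-44.1),35.5),((575.4,63.5),35.5)):
        d=np.hypot(c[...,0]-cx,c[...,1]-cy)
        m=(p["range_z"]>0)&(c[...,2]>9)&(c[...,2]<14)&(d>r-4)&(d<r+3)&(hsv[...,0]>95)&(hsv[...,0]<120)&(hsv[...,1]>90); Q=c[m][:,:2]
        if len(Q)>20:
            s=least_squares(lambda q:np.hypot(*(Q-q[:2]).T)-q[2],(cx,cy,r),loss="soft_l1",f_scale=1); print(n,"rim",len(Q),s.x.round(1))
    for rr in models.landmark_of(p,"back_cup")[:1]: print("back_cup",rr["conf"],atz(p,*rr["location"],4).round(1))
```

```text
TCP [598.   11.8 139.8] yaw y 102.0 w 27.0 t 29.2 q [ 0.    0.44  1.72 -0.    0.98 -1.78]
dropper in tool 923 [-2.7  0.5] world [600.6  12.9 139.8]
wrist rim 376 [602.5  13.1  22.3]
wrist rim 761 [597.5 -43.6  35.5]
wrist rim 752 [576.3  63.8  35.5]
back_cup 0.59 [606.8  13.2   4. ]
scene rim 66 [602.3  12.1  22.3]
scene rim 100 [597.1 -45.   35.5]
scene rim 100 [575.7  62.6  35.5]
back_cup 0.61 [611.7  22.7   4. ]
```

Emit:
play_rows:
  dp:
    - [1.8,0,-20]
    - [0,0,-35]
    - [0,0,-30]
    - [0,0,-20]
    - [0,0,-9]
    - [0,0,-5]
    - [0,0,-3]
    - [0,0,0]
  yaw: [0,0,0,0,0,0,0,0]

```text
t: 30.1
ee_pos: [600.7, 12.8, 18.1]
orientation: [-0.328, 3.124, -0.0]
ft_force: [0.6, 0.7, 0.0]
width: 26.9
grasp_force: 30.0
```

Emit:
play_rows:
  dp:
    - [0,0,-1.5]
    - [0,0,0]
    - [0,0,0]
  yaw: [0,0,0]

```text
t: 30.35
ee_pos: [600.8, 13.1, 17.0]
orientation: [-0.328, 3.123, -0.0]
ft_force: [0.2, 0.9, -0.3]
width: 26.8
grasp_force: 30.0
```

Emit:
play_rows:
  dp:
    - [0,0,-1.3]
    - [0,0,-0.7]
    - [0,0,0]
    - [0,0,0]
  yaw: [0,0,0,0]

```text
t: 30.68
ee_pos: [600.5, 13.1, 14.4]
orientation: [-0.328, 3.124, -0.0]
ft_force: [-0.1, 0.2, 3.9]
width: 27.0
grasp_force: 30.0
```

Emit:
play_rows:
  dp:
    - [0,0,0]
    - [0,0,0]
    - [0,0,0]
    - [0,0,0]
    - [0,0,0]
    - [0,0,0]
    - [0,0,0]
    - [0,0,0]
  yaw: [0,0,0,0,0,0,0,0]
  gripper: 0

```text
t: 31.35
ee_pos: [600.1, 13.1, 14.0]
orientation: [0.328, -3.124, 0.0]
ft_force: [0.2, -0.1, 0.8]
width: 77.4
grasp_force: 0.0
```

Emit:
play_rows:
  dp:
    - [0,0,15]
    - [0,0,30]
    - [0,0,35]
    - [0,0,35]
    - [0,0,30]
    - [-14,36,0]
    - [-14,36,0]
    - [-14,36,0]
  yaw: [0,0,0,0,-7,-7,-7,-7]

```text
t: 32.02
ee_pos: [558.7, 120.4, 160.1]
orientation: [0.442, 3.109, 0.001]
ft_force: [0.7, 0.4, 0.1]
width: 87.7
grasp_force: 0.0
```

Emit:
play_rows:
  dp:
    - [-14,36,0]
    - [-14,36,0]
    - [-13,36,0]
    - [0,0,0]
    - [0,0,0]
    - [0,0,0]
    - [0,0,0]
    - [0,0,0]
  yaw: [-7,-7,-7,-7,-7,-7,-7,-7]

```text
t: 32.68
ee_pos: [519.1, 224.1, 159.1]
orientation: [-1.831, -2.553, 0.0]
ft_force: [0.3, -0.1, 0.4]
width: 88.2
grasp_force: 0.0
```

Emit:
play_rows:
  dp:
    - [0,0,0]
    - [0,0,0]
    - [0,0,0]
  yaw: [-5,0,0]

```text
t: 32.93
ee_pos: [519.2, 223.9, 159.1]
orientation: [-1.931, -2.478, 0.0]
ft_force: [0.7, 0.1, 0.1]
width: 88.0
grasp_force: 0.0
```

```bash
cat > bot.py <<'E'
from h import *
from scipy.optimize import least_squares
def bot(P0,c,r,z0,z1,l):
    c=np.array(c,float)
    for R0 in (r+15,r+8,r+6):
        m=(np.hypot(*(P0[:,:2]-c).T)<R0)&(P0[:,2]>z0)&(P0[:,2]<z1); P=P0[m,:2]
        if len(P)<10: print(l,"few"); return
        s=least_squares(lambda q:np.hypot(*(P-q).T)-r,c,loss="soft_l1",f_scale=1); c=s.x
    print(l,len(P),c.round(1),np.median(abs(s.fun)).round(2))
E
python3 - <<'E'
from drop import *
from bot import *
me()
for n in ("wrist","scene","side"):
    p=shot(n); drop(n,(602.4,13),p); C=cloud(p)[p["range_z"]>0]
    bot(C,(518.3,228.8),24,20,62,n+" white"); bot(C,(508.5,326.5),27,22,72,n+" amber")
E
```

```text
TCP [519.2 223.9 159.1] yaw y 14.2 w 88.0 t 32.9 q [0.39 0.37 1.78 0.   0.99 0.14]
wrist dropper 161 [602.6  14.8] 0.32
wrist white 256 [518.1 227.7] 0.07
wrist amber 120 [507.3 328. ] 0.04
scene dropper 186 [603.3  13.8] 0.86
   cap mean [599.3  12.1  66.2] top 74.1
scene white 373 [518.8 226.7] 0.7
scene amber 486 [508.2 327. ] 0.88
side dropper 107 [603.   15.5] 1.03
   cap mean [602.   12.   65.8] top 73.6
side white 198 [517.8 228.6] 1.32
side amber 134 [507.3 328.7] 1.19
```

Emit:
play_rows:
  dp:
    - [-1,3.7,-20]
    - [0,0,-35]
    - [0,0,-30]
    - [0,0,-25]
    - [0,0,-13]
    - [0,0,0]
    - [0,0,0]
  yaw: [-1.5,0,0,0,0,0,0]

```text
t: 33.67
ee_pos: [517.9, 227.5, 35.6]
orientation: [-1.965, -2.451, 0.002]
ft_force: [-0.1, 0.5, 0.1]
width: 88.0
grasp_force: 0.0
```

Emit:
play_rows:
  dp:
    - [0,0,0]
    - [0,0,0]
    - [0,0,0]
    - [0,0,0]
    - [0,0,0]
    - [0,0,0]
    - [0,0,0]
    - [0,0,0]
  yaw: [0,0,0,0,0,0,0,0]
  gripper: 1

```text
t: 34.33
ee_pos: [518.5, 227.8, 36.3]
orientation: [1.966, 2.45, 0.001]
ft_force: [-0.0, -0.6, 3.2]
width: 46.8
grasp_force: 30.0
```

Emit:
play_rows:
  dp:
    - [0,0,15]
    - [0,0,30]
    - [0,0,35]
    - [11,-32,0]
    - [11,-33,0]
    - [12,-33,0]
    - [12,-33,0]
    - [11.4,-33.5,0]
  yaw: [0,0,0,0,0,0,0,0]

```text
t: 35.0
ee_pos: [575.8, 61.7, 116.0]
orientation: [-1.966, -2.451, 0.0]
ft_force: [1.8, 0.6, -1.4]
width: 46.9
grasp_force: 30.0
```

Emit:
play_rows:
  dp:
    - [0,0,0]
    - [0,0,-20]
    - [0,0,-25]
    - [0,0,-15]
    - [0,0,-9]
    - [0,0,-4]
    - [0,0,0]
    - [0,0,0]
  yaw: [0,0,0,0,0,0,0,0]

```text
t: 35.67
ee_pos: [576.1, 63.5, 43.5]
orientation: [1.966, 2.45, 0.001]
ft_force: [0.5, 0.2, -1.6]
width: 46.6
grasp_force: 30.0
```

Emit:
play_rows:
  dp:
    - [0,0,-3]
    - [0,0,-2]
    - [0,0,-1]
    - [0,0,0]
    - [0,0,0]
  yaw: [0,0,0,0,0]

```text
t: 36.08
ee_pos: [576.0, 63.2, 37.4]
orientation: [1.966, 2.45, 0.001]
ft_force: [0.1, 1.2, -0.1]
width: 46.8
grasp_force: 30.0
```

Emit:
play_rows:
  dp:
    - [0,0,-0.7]
    - [0,0,0]
    - [0,0,0]
  yaw: [0,0,0]

```text
t: 36.33
ee_pos: [576.2, 63.2, 37.3]
orientation: [1.966, 2.45, 0.001]
ft_force: [-0.3, 1.2, 5.9]
width: 46.7
grasp_force: 30.0
```

Emit:
play_rows:
  dp:
    - [0,0,0]
    - [0,0,0]
    - [0,0,0]
    - [0,0,0]
    - [0,0,0]
    - [0,0,0]
    - [0,0,0]
  yaw: [0,0,0,0,0,0,0]
  gripper: 0

```text
t: 36.92
ee_pos: [575.6, 63.1, 36.3]
orientation: [-1.966, -2.45, 0.0]
ft_force: [-0.2, -0.7, 0.2]
width: 87.4
grasp_force: 0.0
```

Emit:
play_rows:
  dp:
    - [0,0,15]
    - [0,0,35]
    - [0,0,35]
    - [0,0,35]
    - [-8.5,33,0]
    - [-8.5,33,0]
    - [-8.5,33,0]
    - [-8.5,33,0]
  yaw: [0,0,0,0,0,0,0,0]

```text
t: 37.58
ee_pos: [541.3, 196.3, 156.8]
orientation: [1.967, 2.449, 0.001]
ft_force: [0.8, -0.8, 0.7]
width: 87.8
grasp_force: 0.0
```

Emit:
play_rows:
  dp:
    - [-8.5,33,0]
    - [-8.5,33,0]
    - [-8.5,33,0]
    - [-9,33.5,0]
    - [0,0,0]
    - [0,0,0]
    - [0,0,0]
  yaw: [0,0,0,0,0,0,0]

```text
t: 38.17
ee_pos: [507.0, 327.2, 156.1]
orientation: [1.965, 2.451, -0.001]
ft_force: [-0.1, 0.2, -0.1]
width: 87.6
grasp_force: 0.0
```

Emit:
play_rows:
  dp:
    - [0,0,-20]
    - [0,0,-35]
    - [0,0,-30]
    - [0,0,-20]
    - [0,0,-7]
    - [0,0,0]
    - [0,0,0]
  yaw: [0,0,0,0,0,0,0]

```text
t: 38.75
ee_pos: [507.9, 327.0, 44.9]
orientation: [1.968, 2.449, 0.0]
ft_force: [-0.6, 0.4, 0.5]
width: 88.0
grasp_force: 0.0
```

Emit:
play_rows:
  dp:
    - [0,0,0]
    - [0,0,0]
    - [0,0,0]
    - [0,0,0]
    - [0,0,0]
    - [0,0,0]
    - [0,0,0]
    - [0,0,0]
  yaw: [0,0,0,0,0,0,0,0]
  gripper: 1

```text
t: 39.42
ee_pos: [507.5, 327.9, 44.8]
orientation: [1.966, 2.45, 0.001]
ft_force: [0.8, -0.3, 4.2]
width: 52.8
grasp_force: 30.0
```

Emit:
play_rows:
  dp:
    - [0,0,15]
    - [0,0,35]
    - [0,0,35]
    - [0,0,35]
    - [0,0,15]
    - [5,-20,0]
    - [9,-37,0]
    - [9,-37,0]
  yaw: [0,0,0,0,0,0,0,0]

```text
t: 40.08
ee_pos: [529.9, 233.4, 179.5]
orientation: [1.963, 2.453, 0.0]
ft_force: [-0.1, -0.2, -1.1]
width: 53.0
grasp_force: 30.0
```

Emit:
play_rows:
  dp:
    - [9,-37,0]
    - [9,-37,0]
    - [9,-37,0]
    - [9,-37,0]
    - [9,-37,0]
    - [9,-37,0]
    - [9,-37,0]
    - [4,-18,0]
  yaw: [0,0,0,0,0,0,0,0]

```text
t: 40.75
ee_pos: [597.5, -47.2, 179.0]
orientation: [1.968, 2.448, -0.001]
ft_force: [-0.4, -0.5, -1.7]
width: 52.8
grasp_force: 30.0
```

Emit:
play_rows:
  dp:
    - [0,0,0]
    - [0,0,0]
    - [0,0,0]
  yaw: [0,0,0]

```text
t: 41.0
ee_pos: [596.5, -42.6, 178.9]
orientation: [-1.965, -2.449, 0.001]
ft_force: [-0.0, 0.7, -0.8]
width: 53.3
grasp_force: 30.0
```

Emit:
play_rows:
  dp:
    - [1,-1.2,-20]
    - [0,0,-35]
    - [0,0,-30]
    - [0,0,-20]
    - [0,0,-13]
    - [0,0,-7]
    - [0,0,-4]
    - [0,0,0]
  yaw: [0,0,0,0,0,0,0,0]

```text
t: 41.67
ee_pos: [598.4, -44.0, 50.4]
orientation: [1.965, 2.451, 0.0]
ft_force: [-0.8, -0.5, -1.5]
width: 53.1
grasp_force: 30.0
```

Emit:
play_rows:
  dp:
    - [0,0,-2]
    - [0,0,-1]
    - [0,0,0]
    - [0,0,0]
  yaw: [0,0,0,0]

```text
t: 42.0
ee_pos: [598.6, -44.6, 48.1]
orientation: [1.966, 2.449, 0.001]
ft_force: [-0.2, -0.6, -1.7]
width: 53.2
grasp_force: 30.0
```

Emit:
play_rows:
  dp:
    - [0,0,-1.2]
    - [0,0,-0.8]
    - [0,0,0]
    - [0,0,0]
  yaw: [0,0,0,0]

```text
t: 42.33
ee_pos: [598.5, -44.6, 45.8]
orientation: [1.966, 2.45, 0.001]
ft_force: [-0.8, -0.9, 3.2]
width: 53.1
grasp_force: 30.0
```

Touchdown. I'll release, rise clear and check everything.

Emit:
play_rows:
  dp:
    - [0,0,0]
    - [0,0,0]
    - [0,0,0]
    - [0,0,0]
    - [0,0,0]
    - [0,0,0]
    - [0,0,0]
  yaw: [0,0,0,0,0,0,0]
  gripper: 0

```text
t: 42.92
ee_pos: [598.1, -44.5, 45.3]
orientation: [-1.966, -2.45, 0.0]
ft_force: [-0.7, -0.8, 0.1]
width: 87.7
grasp_force: 0.0
```

Emit:
play_rows:
  dp:
    - [0,0,15]
    - [0,0,35]
    - [0,0,40]
    - [0,0,40]
    - [-20,10,30]
    - [-25,10,30]
    - [0,0,0]
    - [0,0,0]
  yaw: [0,0,0,0,0,0,0,0]

```text
t: 43.58
ee_pos: [553.7, -24.3, 237.5]
orientation: [1.963, 2.448, 0.004]
ft_force: [0.7, 0.1, -1.4]
width: 88.1
grasp_force: 0.0
```

Run:
```python
from drop import *
from bot import *
me()
for n in ("wrist","scene","side"):
    p=shot(n); C=cloud(p)[p["range_z"]>0]
    if n=="scene": save(p,"end.png")
    drop(n,(602.4,13),p); drop(n,(467,-300.5),p)
    bot(C,(576,63),24,20,62,n+" white"); bot(C,(598,-44),27,22,72,n+" amber")
    for k in ("timer","petri_dish"):
        for r in models.landmark_of(p,k)[:1]: print(" ",k,round(r["conf"],2),np.round(r["location"]),atz(p,*r["location"],0).round(0)[:2])
```

```text
TCP [553.7 -24.3 237.5] yaw y 12.5 w 88.1 t 43.6 q [-0.07  0.26  1.74 -0.    1.14 -0.28]
wrist dropper 88 [602.8  14.2] 0.56
   cap mean [601.7  15.   67.5] top 75.7
wrist dropper 267 [ 466.9 -299.9] 0.41
   cap mean [ 467.7 -295.7   66.8] top 74.2
wrist white 69 [575.6  63.1] 0.03
wrist amber 391 [598.4 -44.7] 0.08
  timer 0.85 [220.  85.] [421.  79.]
  petri_dish 0.64 [202. 246.] [ 428. -104.]
scene dropper 168 [603.3  13.6] 0.81
   cap mean [599.3  12.   66.2] top 74.5
scene dropper 257 [ 467.8 -300.5] 0.6
   cap mean [ 463.6 -300.7   66.4] top 74.8
scene white 374 [576.3  62.2] 0.76
scene amber 538 [599.  -45.4] 0.74
  timer 0.84 [256. 272.] [422.  74.]
  petri_dish 0.72 [337. 294.] [ 428. -102.]
side few 0
side dropper 161 [ 467.2 -298.3] 0.8
   cap mean [ 466.9 -301.8   65.1] top 73.1
side white 201 [575.8  64.3] 0.91
side amber 357 [598.5 -43.5] 0.98
  timer 0.84 [285. 257.] [422.  72.]
  petri_dish 0.77 [289. 292.] [431. -96.]
```

View pics/end.png

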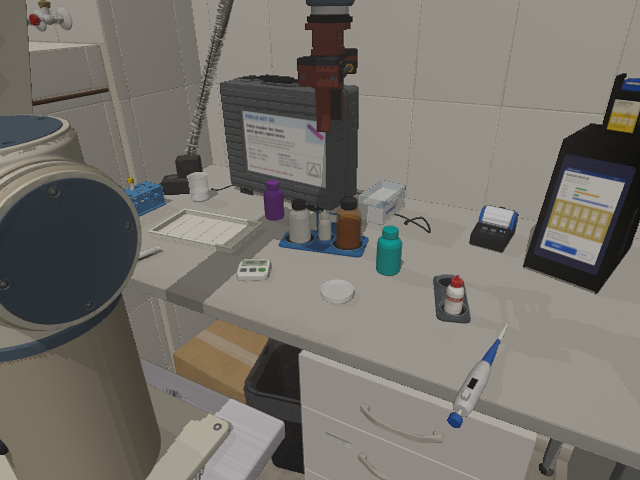

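The final picture shows white (299,222), green dropper (324,226) and amber (348,225) back in the caddy. The red dropper stands in the stand cup at (455,297), and the timer and dish are unmoved. The gripper is clear, so I'm handing in.

```bash
python3 -c "
from workcell import ticket; print(ticket.close_job())"
```

```text
the job is handed in; nothing more can be done
None
```

The job is done and handed in at about 44 s: the green dropper is in the caddy's back cup, the red one is in the stand's free cup, amber and white are back in their own cups, and the timer and petri dish are unmoved. The first grasp on the red dropper registered no contact and left it standing where it was; gripping about 8 mm lower worked.

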